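# Clamp the handpiece in its V rest

### The arm

A 7-joint arm with a two-finger parallel gripper is mounted at the origin on a cart in front of the work surface, level with it; the furniture and walls round the work are solid. World frame = base frame: x ahead of the robot, y to its left, z up, the work surface at z = 0. Lengths are in m, angles in rad, forces in N, time in s.
With the tool pointing down it reaches from about 0.425 to 0.925 m from the base axis. Payload 6.8 kg.
Tool frame: the origin (TCP) lies on the centre line of the jaws, within the pads' length; the fingertips stand 14 mm ahead of it and the grasp point (between the pads) lies 5 mm behind it; z points along the fingers, y is the line along which they close (so a half turn about z gives the same grasp; the last joint's range is limited). The gripper opens to 85 mm and grips with 20 to 120 N. Pads are 22 mm wide; open, the fingers measure 114 mm over their backs; the gripper's body (76 mm by 85 mm) begins 54 mm behind the grasp point. The pads swing forward as they close: fully open they stand 13 mm farther back than shut.
Start: joints at [1.186, 0.477, 0.022, 1.555, -0.011, 1.109, -0.083], TCP at [0.184, -0.649, 0.245] pointing down, gripper open.
Joint ranges: [-2.96, 2.96], [-0.34, 2.1], [-1.41, 1.46], [0.24, 2.44], [-1.37, 4.51], [0.17, 1.92], [-2.96, 2.96]. Speed limits (rad/s): [2.39, 2.39, 3.14, 3.14, 3.14, 3.14, 3.14].

### API

Orientations are given as a unit quaternion [w, x, y, z].
In Python, from station import bot gives the robot as it stands. The module is installed in compiled form; this text tells all that it offers.
- The arm moves only by the tool drive_tool, never from a script. Its argument "commands" is a list of rows, each an object with "hand": the opening, from 0 (shut) to 1 (fully open); "translation": the shift along the world's x, y, z in mm, a list of three; "angular": the turn, a rotation vector about the world's x, y, z in rad, a list of three. In form: [{"hand": hand, "translation": [tx, ty, tz], "angular": [ax, ay, az]}, ...]. A call has 1 to 12 rows; each row is the pose to reach, as a shift and turn from the pose commanded when the call began; what a row does not reach only later rows make up. A row lasts 1/8 s, in which the tool goes at most 62.5 mm and 10.7 degrees, less where a joint would pass 70% of its speed; a pose out of reach is approached as far as the arm can. A call with a gripper value outside its range is refused whole. The fingers move at their own pace and stop on an object; "force" is the grip in N (left out, the last holds). Time passes only in rows, so rows that repeat a pose let the fingers close. It gives the time, the measured TCP pose, the force, the opening and the grip force at its end, in the units of the state.
- bot.get_obs(): the state, without advancing time (a new reading comes with each control period).
- bot.read_camera(name): name is "side" or "top"; returns the picture (420x560x3 uint8, red, green, blue); there is no depth.
- bot.camera_model(name): a dict with "fx", "fy", "cx", "cy" (pixels), "view" (4x4, takes a point from world to camera coordinates). Camera axes: x right, y up, looking along -z (the intrinsics and any distortion apply to the point x, -y, -z); pixel columns grow to the right and rows downward; lengths in m; the calibration is good to about 2 mm. A picture is of the moment at which its call begins. camera_model takes no time and is no camera call.
- bot.hand_in(): hands the job in; it is judged then, once.
Trained networks look in the newest picture that a camera, given by its name, has taken for a name from the list of things; names that differ only in an ending like _2 or _b are one class to them, and where a whole thing is asked for, a point or a joint stands for the part that bears it (a point fixed in the world has none). Each returns a list of dicts, best first, with "score" (0 to 1); they miss things now and then, are a little off and sometimes report something else, mostly with a low value. They report only what shows in the picture. A call takes as long as a camera call.
- bot.find_in(camera, query): "position" ([column, row] in pixels, amid what is visible of it).
- bot.outline_of(camera, query): "pixels" (420x560 bool, what is visible of it) and "position" ([column, row] in pixels, amid what is visible of it).
The state is a dict: "t": time; "q": joint angles; "joint_vel": joint speeds; "joint_torque": joint torques, N m; "eef_pos": TCP position; "tool_rot": TCP orientation; "contact_force": force on the tool from outside, world axes, zero at the start; "torque": the same for the moment, N m; "gripper_width": opening from 0.0 (shut) to 1.0 (fully open); "grasp_force": force on a finger pad.
Only numpy, scipy, OpenCV 4.12 (cv2) and the standard library are available. Lean on these libraries where they do the work, as an engineer would, in place of code of your own. Each camera call takes 0.05 s, during which the arm holds its last target. There are 200 camera calls.

### The job

Lay the handpiece in the V rest so that the middle of its black barrel is centred between the two V plates and both plates carry it (the nose may point either way). Then swing the red clamp strap over and push it down until its pad bears on the barrel. Leave the wax tin and the glass jar where they stand.

Things in the scene. Friction and masses are not known exactly. Their poses are not given: they have to be found in the camera images.
- v_rest: V rest, screwed down: blue base plate 12 mm thick (x -45 to 85, y -52 to 52 mm) with two aluminium V plates, 14 mm thick, centred at y = -32 and +32 mm, reaching x = -32 to 32 mm, 64 mm high. The 50 mm gap between them leaves room for fingers. Origin on the table under the seat; z up; y along the V groove, x across it towards the strap's hinge.
- seat (a point): where the middle of the barrel belongs: 58.5 mm above the table at x = y = 0 of the V rest; axes as the V rest. Each V is a 90 degree groove, 44 mm wide at its mouth (64 mm up), its bottom 42 mm up.
- handpiece: loose micromotor handpiece, 136 mm long, about 0.17 kg, lying on the table: round ribbed black barrel about 26 mm in diameter, tapering slightly, from x = -21 to +68 mm, thinner steel nose from x = -21 to -68 mm with an orange six-sided anti-roll collar, 25 mm across flats, at x = -42 to -34 mm. Origin under its middle, x along it (nose at -x), z up as it lies at the start. 
- barrel (a point): middle of the black barrel, on its axis: 23.5 mm from the handpiece's origin along +x, 12.5 mm above the table at the start; axes as the handpiece. A grip across the barrel here fits between the V plates.
- strap (a joint): hinge of the red clamp strap, rad: about 0 (within 0.02) when its pad lies on the barrel in the seat (-0.06 if empty), grows as it opens; starts open at 1.6 to 1.85, limit 1.95. Axis parallel to the V rest's y. The hinge is stiff: the strap stays where it is left and moves when pushed with about 1 to 2 N near the end of its arm.
- strap_hinge (a point): on the strap's hinge axis, at x = 65, y = 0, z = 34 mm of the V rest. Cranked strap, 26 mm wide. Closed: a riser stands on the hinge, and a flat arm 8 mm thick runs from it over the barrel to 92 mm from the hinge in -x of the V rest, its top 50.5 mm above the hinge. Open: the arm stands upright, 45 to 90 mm beyond the hinge in +x, its free end about 110 to 125 mm above the table.
- strap_face (a point): middle of the arm's outer face (its top when closed), 17 mm from the free end: push here. Closed it lies 75 mm from the hinge in -x of the V rest and 50.5 mm above it. Its x axis lies along the arm (free end at -x); its z axis is the outward normal of the face: up when closed, away from the V plates when open.
- wax_tin: round closed tin, 58 mm in diameter, 24 mm high, a bystander; origin under its middle
- glass_jar: small closed glass jar, 54 mm in diameter, 69 mm high, a bystander; origin under its middle

How it is judged:
On the way:
1. the handpiece lies in both Vs, its barrel centred, with the strap still open (x of barrel in the frame of v_rest between -0.004 and 0.004 m and y of barrel in the frame of v_rest between -0.014 and 0.014 m and z of barrel in the frame of v_rest between 0.0535 and 0.0635 m and angle between the x axis of handpiece and the y axis of v_rest, either way round below 0.12 rad and value of joint strap above 0.5 rad), for 0.2 s.
At the end, for the whole second after the job is handed in: The handpiece rests in both V plates: the middle of its barrel within 14 mm of the seat along the groove, 4 mm across it and 5 mm in height, its axis within 0.12 rad of the groove (nose either way), at rest; the strap is down on the barrel (joint between -0.045 and 0.05 rad) (x of barrel in the frame of v_rest between -0.004 and 0.004 m and y of barrel in the frame of v_rest between -0.014 and 0.014 m and z of barrel in the frame of v_rest between 0.0535 and 0.0635 m and angle between the x axis of handpiece and the y axis of v_rest, either way round below 0.12 rad and value of joint strap between -0.045 and 0.05 rad and linear speed of handpiece below 0.02 m/s); the robot touches nothing.
It fails at once if the wax tin or the glass jar is moved by more than 40 mm (distance of any of wax_tin, glass_jar from where it was at the start of the episode above 0.04 m).
It also fails if it takes over 54 s, if anything falls off the work surface, if the arm or the gripper's body presses on something with over 40 N, if the wrist force passes 120 N, or if a joint passes its speed limit or range.

## Working session

There is one attempt and no reset: what is moved stays moved. The work goes in short steps, Python scripts to look and compute and a tool call to move; the robot and the scene stay as the last step left them, time stands still between calls to the robot, and variables do not carry over. Pictures are saved under pics/ and viewed, at most 10 in all, crops included, and the job is handed in when it is done.

Besides the shell and the picture viewer there is one more tool, called after ">>>" as name(argument=value, ...), one argument or row to a line, values as JSON. drive_tool: Moves the arm, as the interface text tells. Its arguments: {"type":"object","properties":{"commands":{"type":"array","items":{"type":"object","properties":{"hand":{"type":"number"},"translation":{"type":"array","items":{"type":"number"}},"angular":{"type":"array","items":{"type":"number"}}}}},"force":{"type":"number"}},"required":["commands"]}

```bash
mkdir -p pics; cat > h.py <<'E'
import numpy as np, cv2
from station import bot
def cam(n):
    m=bot.camera_model(n); return m,np.array(m["view"])
def proj(n,P):
    m,V=cam(n); p=np.atleast_2d(P); c=(V[:3,:3]@p.T).T+V[:3,3]
    return np.c_[m["fx"]*c[:,0]/-c[:,2]+m["cx"], m["fy"]*-c[:,1]/-c[:,2]+m["cy"]]
def ray(n,uv):
    m,V=cam(n); d=np.array([(uv[0]-m["cx"])/m["fx"],-(uv[1]-m["cy"])/m["fy"],-1]); R=V[:3,:3]
    return -R.T@V[:3,3], R.T@d
def onz(n,uv,z):
    o,d=ray(n,uv); return o+d*(z-o[2])/d[2]
def save(n,f):
    im=bot.read_camera(n); cv2.imwrite("pics/"+f,im[:,:,::-1]); return im
E
python3 - <<'E'
from h import *
for n in("top","side"):
    save(n,n+"0.png"); m,V=cam(n); print(n,{k:v for k,v in m.items() if k!="view"},(-V[:3,:3].T@V[:3,3]).round(3))
    for q in("v_rest","handpiece","strap","wax_tin","glass_jar"):
        print(q,[(np.round(r["position"]),round(r["score"],2),onz(n,r["position"],.012).round(3)) for r in bot.find_in(n,q)[:2]])
print(bot.get_obs())
E
```

```text
top {'fx': 420.85972927038654, 'fy': 420.85972927038654, 'cx': 275.61130571285526, 'cy': 216.10571257938764} [0.322 0.006 1.108]
v_rest [(array([262., 228.]), 0.68, array([0.457, 0.063, 0.012]))]
handpiece [(array([347., 223.]), 0.8, array([ 0.466, -0.16 ,  0.012]))]
strap [(array([264., 200.]), 0.61, array([0.531, 0.057, 0.012]))]
wax_tin [(array([422., 249.]), 0.69, array([ 0.396, -0.351,  0.012]))]
glass_jar [(array([156., 229.]), 0.75, array([0.46 , 0.341, 0.012])), (array([263., 199.]), 0.34, array([0.535, 0.06 , 0.012]))]
side {'fx': 417.21230272052367, 'fy': 417.21230272052367, 'cx': 275.6126632655779, 'cy': 211.1684432999448} [0.096 0.816 0.519]
v_rest [(array([265., 249.]), 0.79, array([0.465, 0.041, 0.012])), (array([232., 227.]), 0.5, array([ 0.592, -0.025,  0.012]))]
handpiece [(array([293., 214.]), 0.62, array([ 0.474, -0.164,  0.012]))]
strap [(array([232., 228.]), 0.91, array([ 0.591, -0.022,  0.012]))]
wax_tin [(array([340., 194.]), 0.51, array([ 0.392, -0.353,  0.012]))]
glass_jar [(array([195., 317.]), 0.86, array([0.48 , 0.317, 0.012])), (array([288., 217.]), 0.69, array([ 0.478, -0.136,  0.012]))]
{'t': 0.6, 'q': array([ 1.18590256,  0.47697606,  0.02242546,  1.55541143, -0.01147861,
        1.10934952, -0.08311267]), 'joint_vel': array([ 0.00123079, -0.00063328,  0.00054675,  0.00060478, -0.00083366,
        0.0015658 , -0.00152206]), 'joint_torque': array([-1.78169150e-03, -5.96004510e+01,  1.60496045e+00, -2.81416583e+01,
        1.24973626e-02,  1.86217992e-03, -1.85596775e-05]), 'eef_pos': array([ 0.18444213, -0.64930893,  0.24531964]), 'tool_rot': array([-5.68618602e-06,  9.90441668e-01,  1.37932234e-01, -9.88876255e-06]), 'contact_force': array([-0.13985804,  0.49083104,  0.20970657]), 'torque': array([ 0.01535223,  0.01348689, -0.01806023]), 'grasp_force': 0.0, 'gripper_width': 1.0007328994076705}
```

```bash
python3 - <<'E'
import cv2
a=cv2.imread("pics/top0.png")[140:300,120:460]; cv2.imwrite("pics/top0c.png",cv2.resize(a,None,fx=2.35,fy=2.35,interpolation=2))
a=cv2.imread("pics/side0.png")[150:300,180:380]; cv2.imwrite("pics/side0c.png",cv2.resize(a,None,fx=4,fy=4,interpolation=2))
E
```

```text
(no output)
```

View pics/top0c.png

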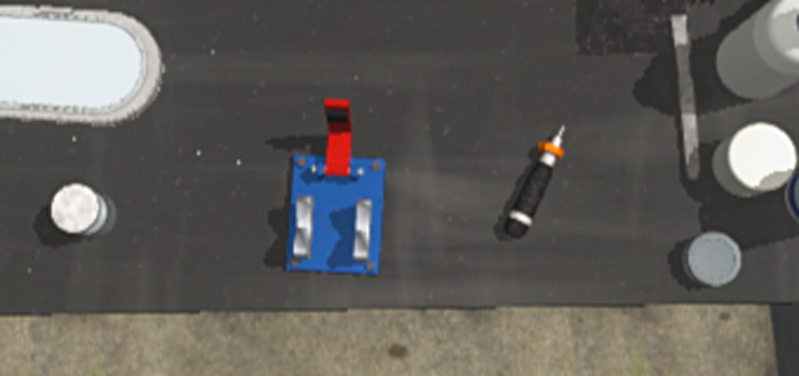

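View pics/side0c.png

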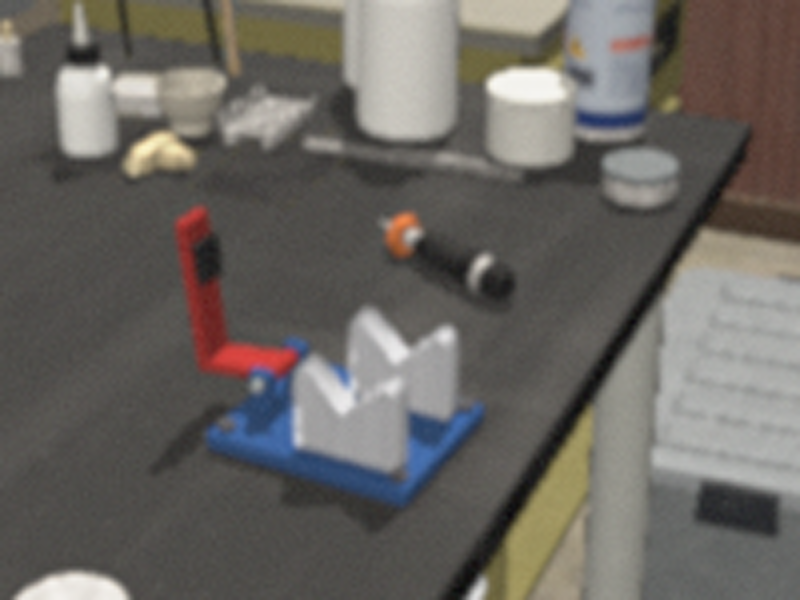

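The top crop shows the V rest at about (262,225) full-image, with the strap open towards +x. The handpiece is at about (347,223), nose up-right, with its orange collar at about (354,203). The tin and jar are well clear. Now I'll fit the poses.

```bash
cat > fit.py <<'E'
from h import *
from scipy.optimize import minimize
def hull(n,P): return cv2.convexHull(proj(n,P).astype(np.float32))
def iou(h1,h2):
    a,_=cv2.intersectConvexConvex(h1,h2); return a/(cv2.contourArea(h1)+cv2.contourArea(h2)-a)
def pose(L,p):
    c,s=np.cos(p[2]),np.sin(p[2]); return np.c_[p[0]+c*L[:,0]-s*L[:,1],p[1]+s*L[:,0]+c*L[:,1],L[:,2]]
box=np.array([[x,y,z] for x in(-.045,.085) for y in(-.052,.052) for z in(0,.012)])
def fit(L,hs,p0):
    f=lambda p:-sum(iou(h,hull(n,pose(L,p))) for n,h in hs.items())
    r=minimize(f,p0,method="Nelder-Mead",options=dict(initial_simplex=np.array(p0)+np.vstack([np.zeros(3),np.diag([.01,.01,.1])]),xatol=1e-5,fatol=1e-6)); return r.x,-r.fun
t=np.linspace(0,2*np.pi,13)[:-1]
def cyl(x,r): return np.c_[np.full(12,x),r*np.cos(t),.0125+r*np.sin(t)]
hp=np.vstack([cyl(-.068,.002),cyl(-.042,.0135),cyl(-.034,.0135),cyl(-.021,.013),cyl(.068,.012)])
E
python3 - <<'E'
from fit import *
hs={};hh={}
for n in("top","side"):
    im=bot.read_camera(n); hsv=cv2.cvtColor(im,cv2.COLOR_RGB2HSV)
    b=cv2.inRange(hsv,(105,120,50),(125,255,255)); roi=np.zeros_like(b); roi[195:280,225:300]=255; b&=roi
    b=cv2.morphologyEx(b,cv2.MORPH_OPEN,np.ones((2,2),np.uint8))
    if n=="top": hs[n]=cv2.convexHull(cv2.findNonZero(b)).astype(np.float32)
    o=bot.outline_of(n,"handpiece")[0]; m=o["pixels"].astype(np.uint8); print(n,m.sum(),o["score"])
    k,l,st,_=cv2.connectedComponentsWithStats(m); m=(l==1+st[1:,4].argmax()).astype(np.uint8)
    hh[n]=cv2.convexHull(cv2.findNonZero(m)).astype(np.float32)
    og=cv2.inRange(hsv,(3,150,120),(20,255,255)); roi[:]=0; roi[190:230,260:370]=255; og&=roi
    M=cv2.moments(og,True); uv=(M["m10"]/M["m00"],M["m01"]/M["m00"]); print("collar",uv,M["m00"],onz(n,uv,.0125 if n=="top" else .0135).round(4))
    M=cv2.moments(m,True); uv=(M["m10"]/M["m00"],M["m01"]/M["m00"]); print("hp centroid",onz(n,uv,.0125).round(4))
v,s=fit(box,hs,[.457,.06,0]); print("vrest top",v.round(4),s)
for k in (["top"],["side"],["top","side"]):
    p,s=fit(hp,{n:hh[n] for n in k},[.466,-.16,2.7]); print("hp",k,p.round(4),s, "barrel",(p[:2]+.0235*np.array([np.cos(p[2]),np.sin(p[2])])).round(4))
for n in("top","side"):
    im=cv2.imread(f"pics/{n}0.png"); big=cv2.resize(im,None,fx=4,fy=4,interpolation=2)
    for P,c in((pose(box,v),(0,255,255)),(pose(hp,p),(0,255,0))):
        cv2.polylines(big,[((cv2.convexHull(proj(n,P).astype(np.float32))+.5)*4).astype(int)],True,c,1)
    Vp=np.array([[sx*x,y,z] for y in(-.039,-.025,.025,.039) for sx,x,z in((1,.032,.064),(1,.022,.064),(1,0,.042),(-1,.022,.064),(-1,.032,.064))])
    for u in proj(n,pose(Vp,v)): cv2.circle(big,tuple(((u+.5)*4).astype(int)),2,(255,0,255),-1)
    cv2.imwrite(f"pics/{n}1.png",big[720:1320 if n=="side" else 1120,720:1520])
E
```

```text
top 377 0.84
collar (354.02702702702703, 202.7027027027027) 37.0 [ 0.5199 -0.1815  0.0125]
hp centroid [ 0.4734 -0.1599  0.0125]
side 308 0.83
collar (279.3225806451613, 207.90322580645162) 31.0 [ 0.5237 -0.1804  0.0135]
hp centroid [ 0.4734 -0.1571  0.0125]
vrest top [ 0.4284  0.0597 -0.0712] 0.9795366672297
hp ['top'] [ 0.4808 -0.1625  2.6964] 0.8971723985904481 barrel [ 0.4596 -0.1523]
hp ['side'] [ 0.487  -0.1635  2.6592] 0.8873123959530981 barrel [ 0.4662 -0.1526]
hp ['top', 'side'] [ 0.4846 -0.1642  2.6962] 1.729260928083304 barrel [ 0.4634 -0.154 ]
```

View pics/top1.png

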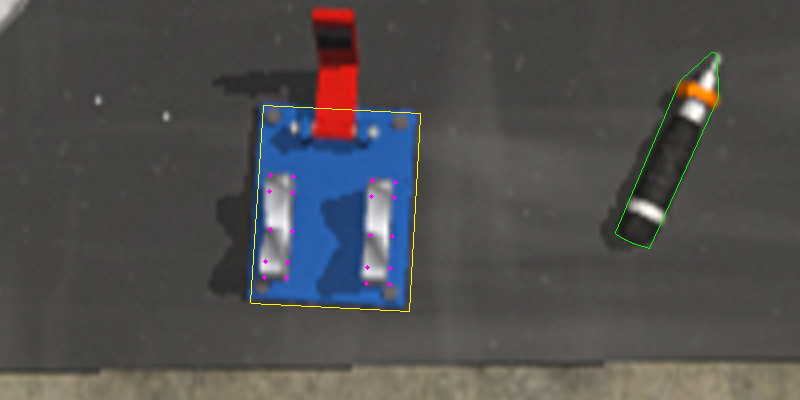

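View pics/side1.png

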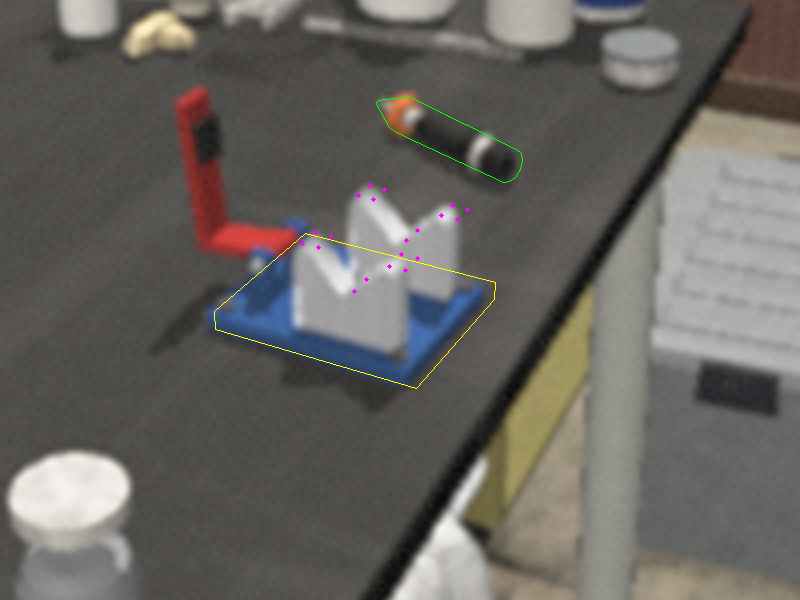

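Overlays: the handpiece fit is good. The V rest overlay sits about 1 px to the right in the top view and about 2 px to the right in the side view, where some bias between the cameras is expected. I'll refine the V rest with top and side edges.

```bash
python3 - <<'E'
from fit import *
ms={}
for n in("top","side"):
    hsv=cv2.cvtColor(cv2.imread(f"pics/{n}0.png"),cv2.COLOR_BGR2HSV)
    b=cv2.inRange(hsv,(103,130,60),(125,255,255)); k,l,st,_=cv2.connectedComponentsWithStats(b); b=(l==1+st[1:,4].argmax()).astype(np.uint8)
    ms[n]=cv2.findNonZero(b).reshape(-1,2).astype(np.float32)
    P=ms[n]
    print(n,len(P),[P[(P@np.array(d)).argmax()] for d in((1,0),(-1,0),(0,1),(0,-1))])
pix=np.vstack([ms["top"]+d for d in((-.5,-.5),(.5,.5),(.5,-.5),(-.5,.5))]).astype(np.float32)
v,s=fit(box,{"top":cv2.convexHull(pix)},[.43,.06,-.07]); print("top",v.round(4),s)
# side: compare the extreme (left,right,bottom) corners
print("side corners predicted",proj("side",pose(box,v)).round(1).tolist())
r=minimize(lambda p:sum(np.sum((proj("side",pose(L,p))[0]-u)**2) for L,u in S) if (S:=[(np.array([[.085,.052,.012]]),(180+212/4-.4,180+312/4-.4)),(np.array([[-.045,-.052,.012]]),(180+487/4-.4,180+284/4-.4)),(np.array([[-.045,.052,.012]]),(180+404/4-.4,180+368/4-.4))]) else 0,[.43,.06,-.07],method="Nelder-Mead")
print("side",r.x.round(4),r.fun)
E
```

```text
top 1388 [array([283., 208.], dtype=float32), array([242., 241.], dtype=float32), array([272., 256.], dtype=float32), array([245., 206.], dtype=float32)]
side 576 [array([299., 252.], dtype=float32), array([232., 258.], dtype=float32), array([279., 275.], dtype=float32), array([247., 244.], dtype=float32)]
top [ 0.4305  0.0617 -0.064 ] 0.9739667514310563
side corners predicted [[302.0, 254.6], [302.1, 250.2], [282.5, 276.9], [282.5, 272.2], [254.6, 242.2], [254.4, 238.0], [232.0, 262.2], [231.8, 257.8]]
side [ 0.4319  0.0613 -0.0906] 2.9907240744076615
```

>>> drive_tool(
  commands=[
    {"hand": 1, "translation": [70, 125, -10], "angular": [0, 0, 0.6]},
    {"hand": 1, "translation": [140, 250, -30], "angular": [0, 0, 1.2]},
    {"hand": 1, "translation": [280, 495, -130], "angular": [0, 0, 2.2]},
    {"hand": 1, "translation": [280, 495, -130], "angular": [0, 0, 2.2]},
    {"hand": 1, "translation": [280, 495, -130], "angular": [0, 0, 2.2]},
    {"hand": 1, "translation": [280, 495, -130], "angular": [0, 0, 2.41]},
    {"hand": 1, "translation": [280, 495, -130], "angular": [0, 0, 2.41]},
    {"hand": 1, "translation": [280, 495, -130], "angular": [0, 0, 2.41]},
    {"hand": 0.75, "translation": [280, 495, -130], "angular": [0, 0, 2.41]},
    {"hand": 0.75, "translation": [280, 495, -130], "angular": [0, 0, 2.41]},
    {"hand": 0.75, "translation": [280, 495, -130], "angular": [0, 0, 2.41]},
    {"hand": 0.75, "translation": [280, 495, -130], "angular": [0, 0, 2.41]},
  ],
)

```text
t: 2.3
eef_pos: [0.4648, -0.1539, 0.1153]
tool_rot: [0.0, 0.299, 0.954, 0.0]
contact_force: [-0.6, 0.8, -0.2]
gripper_width: 0.749
grasp_force: 0.0
```

>>> drive_tool(
  commands=[
    {"hand": 0.75, "translation": [0, 0, -20], "angular": [0, 0, 0.155]},
    {"hand": 0.75, "translation": [0, 0, -60], "angular": [0, 0, 0.155]},
    {"hand": 0.75, "translation": [0, 0, -85], "angular": [0, 0, 0.155]},
    {"hand": 0.75, "translation": [0, 0, -99], "angular": [0, 0, 0.155]},
    {"hand": 0.75, "translation": [0, 0, -99], "angular": [0, 0, 0.155]},
  ],
)

```text
t: 2.92
eef_pos: [0.4643, -0.1542, 0.0159]
tool_rot: [-0.001, 0.228, 0.974, 0.0]
contact_force: [0.1, 0.0, -0.1]
gripper_width: 0.749
grasp_force: 0.0
```

```bash
python3 - <<'E'
from h import *
im=save("side","s2.png"); cv2.imwrite("pics/s2c.png",cv2.resize(im[130:280,200:400,::-1],None,fx=4,fy=4,interpolation=2))
E
```

```text
(no output)
```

View pics/s2c.png

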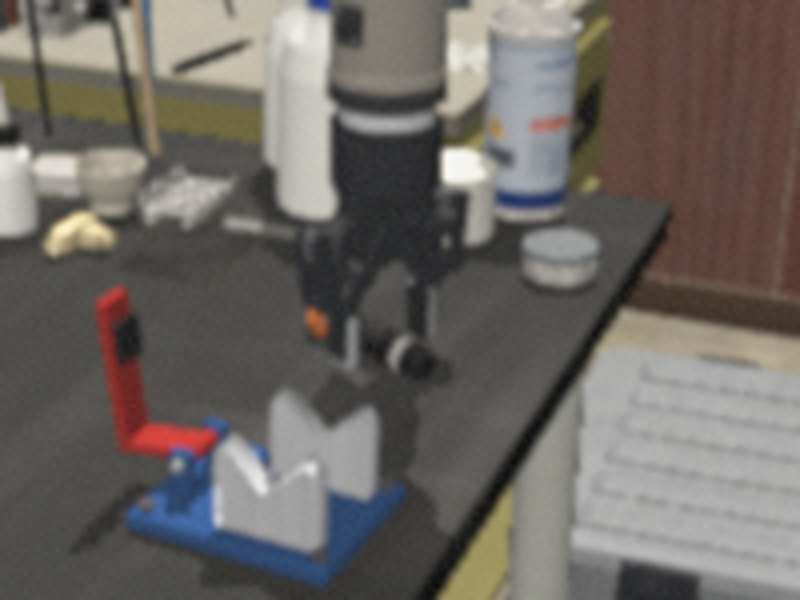

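The handpiece lies between the fingers (barrel around crop (400,355)). Next I close and lift.

>>> drive_tool(
  commands=[
    {"hand": 0, "translation": [0, 0, 0], "angular": [0, 0, 0]},
    {"hand": 0, "translation": [0, 0, 0], "angular": [0, 0, 0]},
    {"hand": 0, "translation": [0, 0, 0], "angular": [0, 0, 0]},
    {"hand": 0, "translation": [0, 0, 0], "angular": [0, 0, 0]},
    {"hand": 0, "translation": [0, 0, 0], "angular": [0, 0, 0]},
    {"hand": 0, "translation": [0, 0, 0], "angular": [0, 0, 0]},
    {"hand": 0, "translation": [0, 0, 30], "angular": [0, 0, 0]},
    {"hand": 0, "translation": [0, 0, 70], "angular": [0, 0, 0]},
    {"hand": 0, "translation": [0, 0, 114], "angular": [0, 0, 0]},
    {"hand": 0, "translation": [0, 0, 114], "angular": [0, 0, 0]},
  ],
  force=50,
)

```text
t: 4.22
eef_pos: [0.4666, -0.1549, 0.1334]
tool_rot: [0.003, 0.228, 0.974, -0.001]
contact_force: [-0.6, 0.0, -2.1]
gripper_width: 0.259
grasp_force: 49.9
```

>>> drive_tool(
  commands=[
    {"hand": 0, "translation": [-5, 30, 0], "angular": [0, 0, -0.17]},
    {"hand": 0, "translation": [-10, 60, 0], "angular": [0, 0, -0.34]},
    {"hand": 0, "translation": [-15, 90, 0], "angular": [0, 0, -0.51]},
    {"hand": 0, "translation": [-20, 120, 0], "angular": [0, 0, -0.68]},
    {"hand": 0, "translation": [-25, 150, 0], "angular": [0, 0, -0.85]},
    {"hand": 0, "translation": [-30, 180, 0], "angular": [0, 0, -1.02]},
    {"hand": 0, "translation": [-33, 205, 0], "angular": [0, 0, -1.19]},
    {"hand": 0, "translation": [-33, 215.5, 0], "angular": [0, 0, -1.19]},
    {"hand": 0, "translation": [-33, 215.5, 0], "angular": [0, 0, -1.19]},
    {"hand": 0, "translation": [-33, 215.5, 0], "angular": [0, 0, -1.19]},
    {"hand": 0, "translation": [-33, 215.5, 0], "angular": [0, 0, -1.19]},
  ],
)

```text
t: 5.6
eef_pos: [0.4315, 0.0601, 0.1301]
tool_rot: [0.0, 0.735, 0.678, -0.0]
contact_force: [0.5, -0.9, -1.2]
gripper_width: 0.259
grasp_force: 49.9
```

```bash
python3 - <<'E'
from fit import *
o=bot.get_obs(); print(o["eef_pos"].round(4),o["tool_rot"].round(3),o["q"].round(2))
v=[.431,.0615,-.072]; T=o["eef_pos"]
ims=[]
for n in("side","top"):
    im=bot.read_camera(n)[:,:,::-1]; big=cv2.resize(im,None,fx=4,fy=4,interpolation=2)
    ax=T+np.array([0,0,-.0035]); q=o["tool_rot"]; y=2*np.arctan2(q[2],q[1]); d=np.array([np.cos(y),np.sin(y),0])
    for P in(ax-.0445*d*-1,ax-.0445*d,ax-.0615*d,ax-.0915*d): cv2.circle(big,tuple(((proj(n,P)[0]+.5)*4).astype(int)),3,(0,255,0),-1)
    Vp=np.array([[sx*x,yy,z] for yy in(-.039,-.025,.025,.039) for sx,x,z in((1,.032,.064),(1,.022,.064),(1,0,.042),(-1,.022,.064),(-1,.032,.064))])
    for u in proj(n,pose(Vp,v)): cv2.circle(big,tuple(((u+.5)*4).astype(int)),2,(255,0,255),-1)
    ims.append(big[640:1140,740:1240] if n=="side" else big[680:1180,840:1140])
cv2.imwrite("pics/m3.png",np.hstack(ims))
E
```

```text
[0.4315 0.0601 0.1301] [ 0.     0.735  0.678 -0.   ] [ 0.18  0.3  -0.53  2.18  0.23  0.71 -0.58]
```

View pics/m3.png

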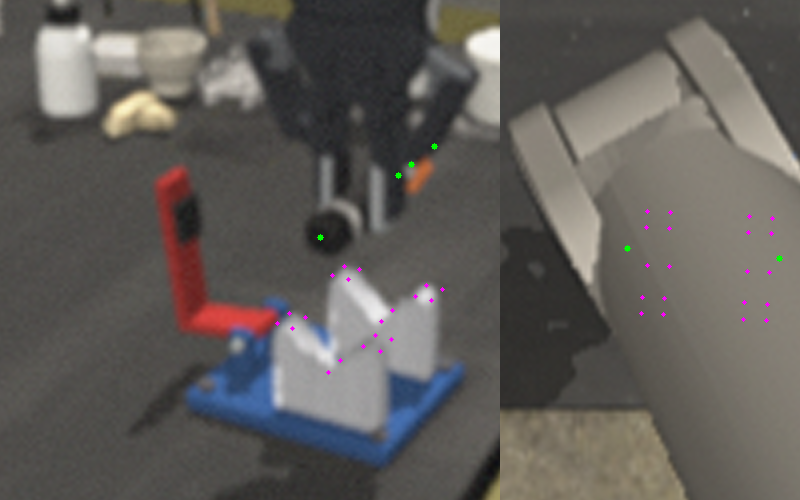

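The side view (left) shows the handpiece held over the V rest, with the tail face at crop (325,231), against a predicted (320,237). The magenta V plate predictions match the plates. I descend to about 2 mm above the seat.

>>> drive_tool(
  commands=[
    {"hand": 0, "translation": [0, 2, -25], "angular": [0, 0, 0]},
    {"hand": 0, "translation": [0, 2, -45], "angular": [0, 0, 0]},
    {"hand": 0, "translation": [0, 2, -56], "angular": [0, 0, 0]},
    {"hand": 0, "translation": [0, 2, -62], "angular": [0, 0, 0]},
    {"hand": 0, "translation": [0, 2, -66], "angular": [0, 0, 0]},
    {"hand": 0, "translation": [0, 2, -66], "angular": [0, 0, 0]},
    {"hand": 0, "translation": [0, 2, -66], "angular": [0, 0, 0]},
  ],
)

```text
t: 6.58
eef_pos: [0.4317, 0.0632, 0.0647]
tool_rot: [0.0, 0.734, 0.679, 0.0]
contact_force: [0.6, 0.4, -1.7]
gripper_width: 0.263
grasp_force: 49.9
```

>>> drive_tool(
  commands=[
    {"hand": 0, "translation": [0, 0, -1], "angular": [0, 0, 0]},
    {"hand": 0, "translation": [0, 0, -2], "angular": [0, 0, 0]},
    {"hand": 0, "translation": [0, 0, -2], "angular": [0, 0, 0]},
    {"hand": 0, "translation": [0, 0, -2], "angular": [0, 0, 0]},
  ],
)

```text
t: 7.08
eef_pos: [0.4322, 0.0631, 0.0633]
tool_rot: [0.001, 0.734, 0.679, 0.0]
contact_force: [-1.9, -1.6, 12.7]
gripper_width: 0.257
grasp_force: 51.6
```

```bash
python3 - <<'E'
from h import *
im=save("side","s4.png"); cv2.imwrite("pics/s4c.png",cv2.resize(im[170:290,200:340,::-1],None,fx=5,fy=5,interpolation=2))
E
```

```text
(no output)
```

View pics/s4c.png

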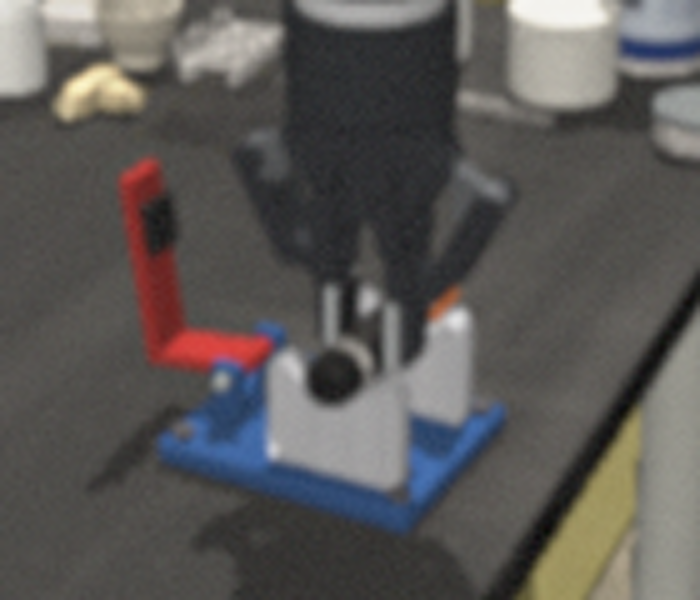

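The barrel sits in the Vs (tail face at crop (335,375)) with about 13 N of upward contact force, so I release and rise.

>>> drive_tool(
  commands=[
    {"hand": 0.35, "translation": [0, 0, 0], "angular": [0, 0, 0]},
    {"hand": 0.6, "translation": [0, 0, 0], "angular": [0, 0, 0]},
    {"hand": 0.6, "translation": [0, 0, 0], "angular": [0, 0, 0]},
    {"hand": 0.6, "translation": [0, 0, 0], "angular": [0, 0, 0]},
    {"hand": 0.6, "translation": [0, 0, 30], "angular": [0, 0, 0]},
    {"hand": 0.6, "translation": [0, 0, 70], "angular": [0, 0, 0]},
    {"hand": 0.0, "translation": [0, 0, 130], "angular": [0, 0, 0]},
    {"hand": 0.0, "translation": [0, 0, 150], "angular": [0, 0, 0]},
    {"hand": 0.0, "translation": [0, 0, 150], "angular": [0, 0, 0]},
  ],
)

```text
t: 8.25
eef_pos: [0.4325, 0.0633, 0.2137]
tool_rot: [0.001, 0.735, 0.678, 0.001]
contact_force: [-0.4, -0.1, 0.6]
gripper_width: 0.003
grasp_force: 0.0
```

```bash
python3 - <<'E'
from fit import *
print(bot.get_obs()["eef_pos"])
im=bot.read_camera("side")[:,:,::-1]; big=cv2.resize(im,None,fx=5,fy=5,interpolation=2)
v=[.431,.0615,-.072]
S=[[0,.0445,.0585],[0,-.0615,.0585],[0,-.0915,.0585]]
for u in proj("side",pose(np.array(S),v)): cv2.circle(big,tuple(((u+.5)*5).astype(int)),3,(0,255,0),-1)
for th,c in((1.6,(255,0,255)),(1.75,(255,255,0)),(1.9,(0,255,255))):
    P=[]
    for x,z in((-.092,.0505),(-.075,.0505),(-.0,.0505)):
        P.append([.065+x*np.cos(th)+z*np.sin(th),0,.034+z*np.cos(th)-x*np.sin(th)])
    print(th,pose(np.array(P),v).round(4).tolist())
    for u in proj("side",pose(np.array(P),v)): cv2.circle(big,tuple(((u+.5)*5).astype(int)),3,c,-1)
cv2.imwrite("pics/s5.png",big[800:1400,1000:1700])
E
```

```text
[0.43245538 0.06328266 0.21368295]
1.6 [[0.5489, 0.053, 0.1245], [0.5484, 0.053, 0.1075], [0.5462, 0.0532, 0.0325]]
1.75 [[0.5618, 0.0521, 0.1155], [0.5587, 0.0523, 0.0988], [0.5454, 0.0532, 0.025]]
1.9 [[0.5732, 0.0512, 0.1047], [0.5677, 0.0516, 0.0886], [0.5435, 0.0534, 0.0177]]
```

View pics/s5.png

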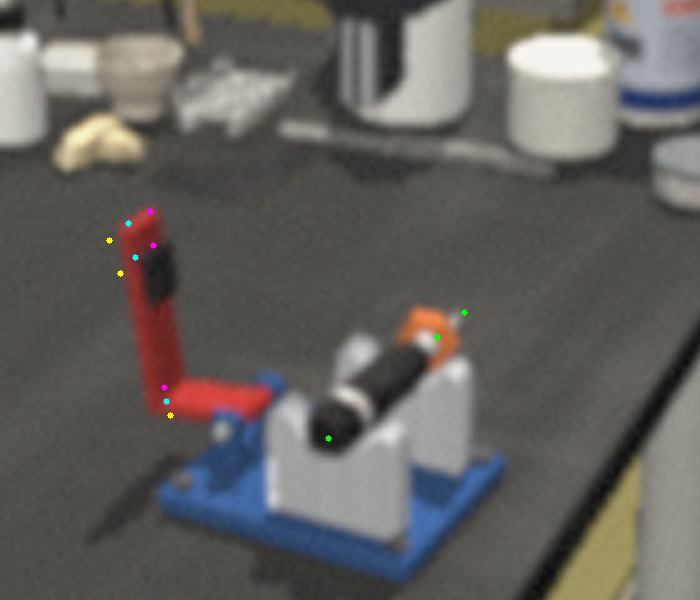

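The handpiece rests in both Vs: tail face near (333,430), collar at (428,338), green predictions close by. The strap is at about 1.7 rad. Next I work out the pushing arc.

```bash
python3 - <<'E'
from fit import *
v=[.431,.0615,-.072]; T=np.array([.4325,.0633,.2137]); w=.0145
def tcp(th,off=0):
    x=.065-.075*np.cos(th)+.0505*np.sin(th); z=.034+.0505*np.cos(th)+.075*np.sin(th)
    return pose(np.array([[x+w+off,0,z+.014]]),v)[0]
print("pre",((tcp(1.75,.03)-T)*1e3).round(1)); S=tcp(1.75,.03)
for th in(1.75,1.6,1.45,1.3,1.15,1.0,.85,.7,.55,.4,.3,.2,.15,.1,.05,0,-.03): print(th,((tcp(th)-S)*1e3).round(1))
E
```

```text
pre [ 170.6  -14.2 -100.9]
1.75 [-29.9   2.2   0. ]
1.6 [-40.3   2.9   8.7]
1.45 [-51.8   3.7  15.7]
1.3 [-64.3   4.6  21. ]
1.15 [-77.4   5.6  24.3]
1.0 [-90.9   6.6  25.6]
0.85 [-104.3    7.5   24.9]
0.7 [-117.6    8.5   22.1]
0.55 [-130.3    9.4   17.5]
0.4 [-142.1   10.2   10.9]
0.3 [-149.4   10.8    5.6]
0.2 [-156.1   11.3   -0.4]
0.15 [-159.3   11.5   -3.7]
0.1 [-162.2   11.7   -7.1]
0.05 [-165.    11.9  -10.6]
0 [-167.6   12.1  -14.3]
-0.03 [-169.1   12.2  -16.6]
```

>>> drive_tool(
  commands=[
    {"hand": 0, "translation": [60, -5, 0], "angular": [0, 0, 0]},
    {"hand": 0, "translation": [120, -10, 0], "angular": [0, 0, 0]},
    {"hand": 0, "translation": [171, -14, 0], "angular": [0, 0, 0]},
    {"hand": 0, "translation": [171, -14, -20], "angular": [0, 0, 0]},
    {"hand": 0, "translation": [171, -14, -70], "angular": [0, 0, 0]},
    {"hand": 0, "translation": [171, -14, -101], "angular": [0, 0, 0]},
    {"hand": 0, "translation": [171, -14, -101], "angular": [0, 0, 0]},
    {"hand": 0, "translation": [171, -14, -101], "angular": [0, 0, 0]},
  ],
)

```text
t: 9.3
eef_pos: [0.6022, 0.0496, 0.1116]
tool_rot: [-0.0, 0.734, 0.679, -0.0]
contact_force: [-0.5, -0.2, -1.1]
gripper_width: -0.003
grasp_force: 0.0
```

>>> drive_tool(
  commands=[
    {"hand": 0, "translation": [-15, 1, 0], "angular": [0, 0, 0]},
    {"hand": 0, "translation": [-30, 2, 0], "angular": [0, 0, 0]},
    {"hand": 0, "translation": [-40, 3, 9], "angular": [0, 0, 0]},
    {"hand": 0, "translation": [-52, 4, 16], "angular": [0, 0, 0]},
    {"hand": 0, "translation": [-64, 5, 21], "angular": [0, 0, 0]},
    {"hand": 0, "translation": [-77, 6, 24], "angular": [0, 0, 0]},
    {"hand": 0, "translation": [-91, 7, 25.5], "angular": [0, 0, 0]},
    {"hand": 0, "translation": [-91, 7, 25.5], "angular": [0, 0, 0]},
  ],
)

```text
t: 10.3
eef_pos: [0.51, 0.0563, 0.1368]
tool_rot: [-0.0, 0.734, 0.679, -0.001]
contact_force: [-1.1, 0.1, 0.8]
gripper_width: 0.002
grasp_force: 0.0
```

```bash
python3 - <<'E'
from h import *
print(bot.get_obs()["contact_force"])
im=save("side","s6.png"); cv2.imwrite("pics/s6c.png",cv2.resize(im[150:290,200:340,::-1],None,fx=4,fy=4,interpolation=2))
E
```

```text
[-1.12716633  0.05250237  0.81527633]
```

View pics/s6c.png

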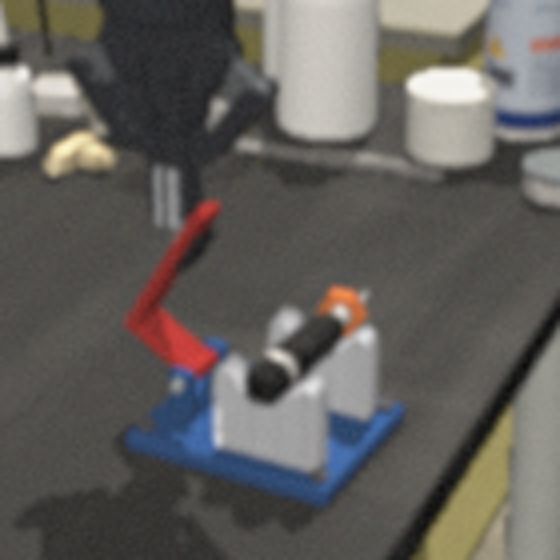

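The strap follows the fingers, now at about 1 rad with the finger behind its tip at (180,215); the handpiece has not moved. I continue the arc.

>>> drive_tool(
  commands=[
    {"hand": 0, "translation": [-13, 1, -0.5], "angular": [0, 0, 0]},
    {"hand": 0, "translation": [-26.5, 2, -3.5], "angular": [0, 0, 0]},
    {"hand": 0, "translation": [-39, 2.5, -8], "angular": [0, 0, 0]},
    {"hand": 0, "translation": [-51, 3, -14.5], "angular": [0, 0, 0]},
    {"hand": 0, "translation": [-58, 4, -20], "angular": [0, 0, 0]},
    {"hand": 0, "translation": [-65, 4, -26], "angular": [0, 0, 0]},
    {"hand": 0, "translation": [-68, 4.5, -29], "angular": [0, 0, 0]},
    {"hand": 0, "translation": [-71, 5, -32.5], "angular": [0, 0, 0]},
    {"hand": 0, "translation": [-74, 5, -36], "angular": [0, 0, 0]},
    {"hand": 0, "translation": [-75, 5, -38], "angular": [0, 0, 0]},
    {"hand": 0, "translation": [-75, 5, -38], "angular": [0, 0, 0]},
  ],
)

```text
t: 11.72
eef_pos: [0.4367, 0.0612, 0.0987]
tool_rot: [0.0, 0.734, 0.679, 0.0]
contact_force: [0.4, 0.8, 1.0]
gripper_width: -0.003
grasp_force: 0.0
```

>>> drive_tool(
  commands=[
    {"hand": 0, "translation": [0, 0, -1], "angular": [0, 0, 0]},
    {"hand": 0, "translation": [0, 0, -1], "angular": [0, 0, 0]},
    {"hand": 0, "translation": [0, 0, -2], "angular": [0, 0, 0]},
    {"hand": 0, "translation": [0, 0, -2], "angular": [0, 0, 0]},
    {"hand": 0, "translation": [0, 0, -2], "angular": [0, 0, 0]},
  ],
)

```text
t: 12.35
eef_pos: [0.4369, 0.0613, 0.0981]
tool_rot: [0.001, 0.735, 0.679, 0.0]
contact_force: [-6.8, -1.5, 20.6]
gripper_width: -0.001
grasp_force: 10.5
```

The pad bears on the barrel: 20 N, and the arm stopped at the expected height. I retract and check.

>>> drive_tool(
  commands=[
    {"hand": 0, "translation": [0, 0, 5], "angular": [0, 0, 0]},
    {"hand": 0, "translation": [0, 0, 40], "angular": [0, 0, 0]},
    {"hand": 0, "translation": [0, 0, 100], "angular": [0, 0, 0]},
    {"hand": 0, "translation": [0, 0, 130], "angular": [0, 0, 0]},
    {"hand": 0, "translation": [0, 0, 130], "angular": [0, 0, 0]},
  ],
)

```text
t: 12.98
eef_pos: [0.4384, 0.0614, 0.2292]
tool_rot: [0.002, 0.735, 0.678, 0.002]
contact_force: [0.5, -0.8, -0.5]
gripper_width: -0.001
grasp_force: 0.0
```

```bash
python3 - <<'E'
from fit import *
im=bot.read_camera("side")[:,:,::-1]; big=cv2.resize(im,None,fx=5,fy=5,interpolation=2)
for th,c in((0,(255,255,0)),(.1,(0,255,0))):
    P=np.array([[.065+x*np.cos(th)+z*np.sin(th),y,.034+z*np.cos(th)-x*np.sin(th)] for x in(-.092,-.03) for z in(.0505,) for y in(-.013,.013)])
    for u in proj("side",pose(P,[.431,.0615,-.072])): cv2.circle(big,tuple(((u+.5)*5).astype(int)),3,c,-1)
cv2.imwrite("pics/s7.png",big[800:1400,1000:1700])
E
```

```text
(no output)
```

View pics/s7.png

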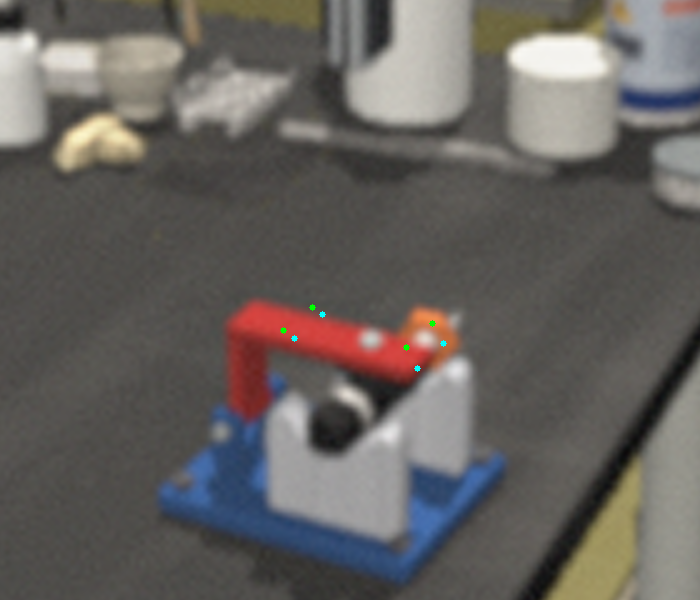

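The strap is down on the barrel: its edge lies along the θ=0 (cyan) points. The handpiece is seated with its tail at (333,428), unchanged, and the gripper is clear.

```bash
python3 -c "
from station import bot
print(bot.hand_in())"
```

```text
the job is handed in; nothing more can be done
None
```

The job is handed in, verdict not shown: the last side view has the handpiece seated in both V plates, the strap down on its barrel and the gripper clear, and the wax tin and glass jar were never touched.

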